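# Set the pill organiser to the third well

### The job

On the desk are two round pill organisers. On the larger one, turn the lid by its bar grip, click by click, until its window stands over the third well past the thumb tab, counting clockwise as seen from above (the well at the tab counts as zero), then let go. Do not touch the smaller organiser and leave the white jar where it stands.

Things in the scene. Friction and masses are not known exactly. Their poses are not given: they have to be found in the camera images.
- organiser: Larger organiser, fixed: pink drum 132 mm across, 34 high, 12 wells 30 degrees apart (a rim stud marks each). Origin: underside centre, on the lid's axis. A thumb tab 26 mm wide sticks out 20 mm at its own -x, in line with well 0. White lid: flat top 35 mm above the desk; on its axis an upright bar grip 54 long, 14 thick, 34 tall (top at 69), in line with the one wedge-shaped window.
- organiser_lid (a joint): Turn of the larger lid, rad: 0 = window over the tab's well, growing clockwise seen from above, one click per 0.524 (30 degrees); well n is n clicks. The window and the bar point at angle pi minus this value in the body's xy plane. Stops just outside wells 0 and 11. A sprung detent, under 0.15 N m, pulls the released lid to the nearest click.
- travel_organiser: The smaller organiser, not to be touched: same style, 92 mm across with a 20 mm tab on its own -x, top of its bar grip 63 mm above the desk, fixed to the desk. Origin: centre of its underside.
- jar: White closed jar, 68 mm across and 105 mm high, standing loose on the desk, to be left alone. Origin: centre of its underside.
There are look-alikes about, which are no part of the job. Leave any orange or yellow look-alike of the organiser alone.

How it is judged:
By the outcome, as a careful person would: the job done as asked, in the order asked, and still so for the second after the job is handed in, with the robot touching nothing.
It also fails if it takes over 32 s, if anything falls off the work surface, if the arm or the gripper's body presses on something with over 40 N, if the wrist force passes 120 N, or if a joint passes its speed limit or range.

### The arm

A 7-joint arm with a two-finger parallel gripper is mounted at the origin on the work surface. World frame = base frame: x ahead of the robot, y to its left, z up, the work surface at z = 0. Lengths are in mm, angles in degrees, forces in N, time in s.
With the tool pointing down it reaches from about 400 to 900 mm from the base axis. Payload 5.6 kg.
Tool frame: the origin (TCP) lies midway between the tips of the shut fingers; the grasp point (between the pads) lies 19 mm behind it; z points along the fingers, y is the direction in which the jaws open and shut (so a half turn about z gives the same grasp; the last joint's range is limited). The gripper opens to 92 mm and grips with 3 to 60 N. Pads are 20 mm wide; open, the fingers measure 128 mm over their backs; the gripper's body (75 mm by 189 mm) begins 69 mm behind the grasp point.
Start: joints at [-74.485, 26.786, -0.665, 91.828, 0.344, 61.387, -3.226], TCP at [200.68, 618.253, 214.592] pointing down, gripper open.
Joint ranges: [-144.91, 144.91], [-17.63, 115.5], [-89.93, 88.59], [15.96, 139.68], [-74.01, 254.01], [8.47, 105.57], [-167.45, 167.45]. Speed limits (degrees/s): [147.25, 147.25, 180, 180, 180, 180, 180].

### API

Orientations are given as a 3x3 rotation matrix whose columns are the frame's x, y, z axes.
In Python, from station import manip, imaging, ticket gives the robot as it stands. The module is installed in compiled form; this text tells all that it offers.
- The arm moves only by the shell command python3 -m handwheel 'ROWS' [FORCE]. ROWS is JSON, a list of rows, each an object of numbers: "ax", "ay", "az": the turn, a rotation vector about the tool's x, y, z in degrees; "dx", "dy", "dz": the shift along the tool's x, y, z in cm; "jaw": the opening, from 0 (shut) to 1 (fully open). A call has 1 to 20 rows; each row is the pose to reach, as a shift and turn from the pose commanded when the call began, along the tool's axes at that moment; what a row does not reach only later rows make up. A row lasts 1/8 s, in which the tool goes at most 62.5 mm and 10.7 degrees, less where a joint would pass 70% of its speed; a pose out of reach is approached as far as the arm can. A call with a gripper value outside its range is refused whole. The fingers move at their own pace and stop on an object; FORCE is the grip in N (left out, the last holds). Time passes only in rows, so rows that repeat a pose let the fingers close. It gives the time, the measured TCP pose, the force and the opening at its end, in the units of the state.
- manip.get_obs(): the state, without advancing time (a new reading comes with each control period).
- imaging.snapshot(name): name is "scene" or "top" or "wrist"; returns the picture (400x640x3 uint8, blue, green, red); there is no depth.
- imaging.calibration(name): a dict with "fovy" (degrees; the focal length in pixels is half the picture's height over the tangent of half this angle, whatever the lens; pixels are square), "cx", "cy" (the principal point, pixels), "R" (3x3) and "t" (3): a world point X has camera coordinates R X + t. Camera axes: x right, y down, z forward; pixel columns grow to the right and rows downward; lengths in mm; the calibration is good to about 2 mm. A picture is of the moment at which its call begins: read the wrist's pose just before it. calibration takes no time and is no camera call; for the wrist camera it gives the pose at the moment of the call.
- ticket.sign_off(): hands the job in, once; it reports no verdict.
The state is a dict: "time": time; "joint_positions": joint angles; "qd": joint speeds; "joint_efforts": joint torques, N m; "ee_pos": TCP position; "ee_rot": TCP orientation; "ft_force": force on the tool from outside, world axes, zero at the start; "ft_torque": the same for the moment, N m; "finger_gap": finger opening in mm.
Only numpy, scipy, OpenCV 4.12 (cv2) and the standard library are available. Lean on these libraries where they do the work, as an engineer would, in place of code of your own. Each camera call takes 0.05 s, during which the arm holds its last target. There are 200 camera calls.

## Working session

There is one attempt and no reset: what is moved stays moved. The work goes in short steps, Python scripts to look and compute and a shell command to move; the robot and the scene stay as the last step left them, time stands still between calls to the robot, and variables do not carry over. Pictures are saved under pics/ and viewed, about 8 in all and at most 12, crops included, and the job is handed in when it is done.

```bash
mkdir -p pics; python3 - <<'E'
from station import manip, imaging
import cv2
o=manip.get_obs();print(o['time'],o['ee_pos'],o['ee_rot'],o['finger_gap'])
for n in("scene","top"):
    cv2.imwrite(f"pics/{n}0.png",imaging.snapshot(n));c=imaging.calibration(n);print(n,c)
E
```

```text
0.0 [200.5237734  617.7022024  213.66972102] [[-9.51152713e-01  3.08720479e-01 -4.27234933e-04]
 [ 3.08720756e-01  9.51151274e-01 -1.65818602e-03]
 [-1.05550932e-04 -1.70908443e-03 -9.99998534e-01]] 91.63245902702457
scene {'fovy': 47.53517791034973, 'cx': 319.57037453884027, 'cy': 201.96084883756757, 'R': array([[ 0.3118383 ,  0.95012725, -0.00388323],
       [ 0.68043736, -0.22617303, -0.69702996],
       [-0.66314544,  0.21471834, -0.71703149]]), 't': array([  51.91056847, -351.61516866, 1616.4820238 ])}
top {'fovy': 50.247298209114504, 'cx': 320.1059507309048, 'cy': 197.9695451573613, 'R': array([[-0.00663886, -0.99986048, -0.01532797],
       [-0.99840674,  0.00748659, -0.05592797],
       [ 0.05603492,  0.01493225, -0.99831714]]), 't': array([-188.93405632,  506.70944174, 1186.01252561])}
```

View pics/top0.png

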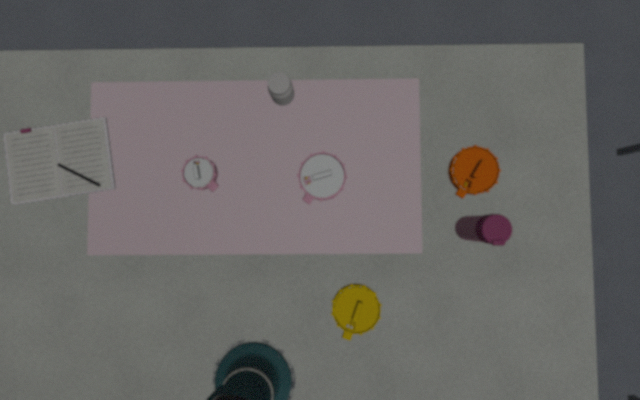

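View pics/scene0.png

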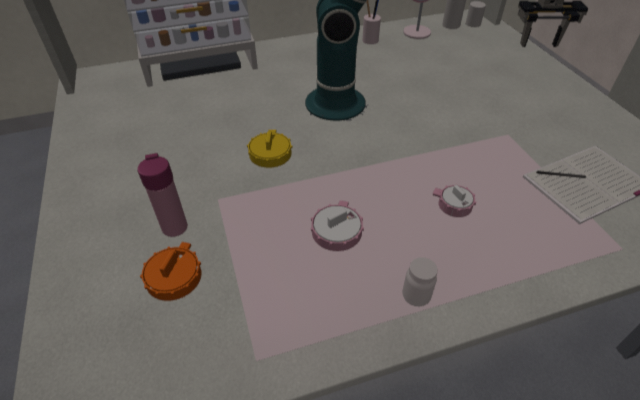

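Top view: larger organiser at about (322,176), its tab at (307,199) and window at (306,180). The smaller organiser is at (200,172), the jar at (281,90). Next I'll measure it with an enlarged crop.

```bash
cat >h.py <<'E'
import numpy as np
def ray(c,u,v,z):
    f=200/np.tan(np.radians(c['fovy']/2)); R=np.array(c['R']);t=np.array(c['t'])
    d=R.T@[(u-c['cx'])/f,(v-c['cy'])/f,1]; o=-R.T@t
    return o+d*(z-o[2])/d[2]
def proj(c,X):
    f=200/np.tan(np.radians(c['fovy']/2)); p=np.array(c['R'])@X+c['t']
    return f*p[:2]/p[2]+[c['cx'],c['cy']]
E
python3 - <<'E'
from h import *
from station import imaging
import cv2
c=imaging.calibration("top")
im=cv2.imread("pics/top0.png")
cr=cv2.resize(im[140:215,280:365],None,fx=7,fy=7,interpolation=cv2.INTER_CUBIC);cr=cv2.convertScaleAbs(cr,alpha=1.3)
cv2.imwrite("pics/c0.png",cr)
for n,u,v,z in(("big",322,176,35),("tab",307,199,10),("small",200,172,30),("jar",281,83,105),("yel",357,308,34),("bottle",495,229,200)):print(n,ray(c,u,v,z).round())
hsv=cv2.cvtColor(im,cv2.COLOR_BGR2HSV)
m=((hsv[...,1]<25)&(hsv[...,2]>140)).astype(np.uint8)
m[:, :290]=0;m[:,355:]=0;m[:145]=0;m[210:]=0
k=max(cv2.findContours(m,cv2.RETR_EXTERNAL,cv2.CHAIN_APPROX_NONE)[0],key=cv2.contourArea)
e=cv2.fitEllipse(cv2.convexHull(k));print(e,ray(c,*e[0],35))
E
```

```text
big [ 565. -198.   35.]
tab [ 503. -156.   10.]
small [580. 142.  30.]
jar [805. -93. 105.]
yel [ 204. -291.   34.]
bottle [ 419. -605.  200.]Traceback (most recent call last):
  File "<stdin>", line 12, in <module>
ValueError: max() iterable argument is empty
```

View pics/c0.png

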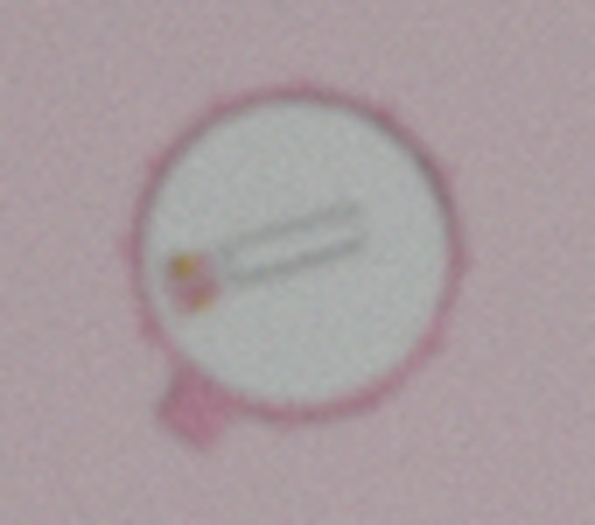

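Crop: lid centre (300,252), tab (193,408), window (195,282). The window is roughly one click clockwise of the tab. I'll work out the wrist camera offset and the transit shift.

```bash
python3 - <<'E'
from h import *
from station import imaging,manip
import cv2
c=imaging.calibration("top")
g=lambda a,b,z:ray(c,280+a/7-.43,140+b/7-.43,z)
C=g(300,252,35);print("C",C)
a=lambda p,q:np.degrees(np.arctan2(*(p-q)[1::-1]))
T=g(188,417,10)
print("tab",T,a(T,C),"win",a(g(195,282,35),C),"bar",a(g(230,265,69),g(360,225,69)))
o=manip.get_obs();R=np.array(o['ee_rot']);p=np.array(o['ee_pos'])
w=imaging.calibration("wrist");cam=-w['R'].T@w['t'];print("cam in tool",R.T@(cam-p),"opt axis in tool",R.T@w['R'][2],w['fovy'])
for t in([C[0],C[1],220],):print("cm in tool",R.T@(np.array(t)-p)/10)
E
```

```text
C [ 566.12272843 -199.67790132   35.        ]
tab [ 502.49617395 -153.89718845   10.        ] 144.264149596246 win 105.54320015300586 bar 106.70603267723178
cam in tool [ 7.19041829e+01  1.20873912e-02 -1.70065808e+02] opt axis in tool [-0.25617982 -0.00197718  0.96662712] 64.3302594571345
cm in tool [-60.01001426 -66.46622282  -0.51792861]
```

```bash
python3 -m handwheel '[{"dx":-15,"dy":-16.6,"az":14,"jaw":1},{"dx":-30,"dy":-33.2,"az":28,"jaw":1},{"dx":-45,"dy":-49.8,"az":42,"jaw":1},{"dx":-60,"dy":-66.5,"az":55,"jaw":1},{"dx":-60,"dy":-66.5,"az":55,"jaw":1},{"dx":-60,"dy":-66.5,"az":55,"jaw":1},{"dx":-60,"dy":-66.5,"az":55,"jaw":1},{"dx":-60,"dy":-66.5,"az":55,"jaw":1},{"dx":-60,"dy":-66.5,"az":55,"jaw":1},{"dx":-60,"dy":-66.5,"az":55,"jaw":1},{"dx":-60,"dy":-66.5,"az":55,"jaw":1},{"dx":-60,"dy":-66.5,"az":55,"jaw":1},{"dx":-60,"dy":-66.5,"az":55,"jaw":1},{"dx":-60,"dy":-66.5,"az":55,"jaw":1},{"dx":-60,"dy":-66.5,"az":55,"jaw":1},{"dx":-60,"dy":-66.5,"az":55,"jaw":1},{"dx":-60,"dy":-66.5,"az":55,"jaw":1},{"dx":-60,"dy":-66.5,"az":55,"jaw":1}]'
python3 - <<'E'
from station import imaging,manip
import cv2,pickle
o=manip.get_obs();c=imaging.calibration("wrist");im=imaging.snapshot("wrist")
cv2.imwrite("pics/w0.png",im);pickle.dump((o,c),open("w0.pkl","wb"));print(o['ee_pos'],o['ee_rot'][:,1],o['joint_positions'])
E
```

```text
[200.51140574 617.76458645 213.75310876] [ 0.30870049  0.95115805 -0.00154028] [-74.4847965   26.83033057  -0.6668413   91.8741988    0.34224162
  61.38581347  -3.22517608]$[0]: bad value
```

View pics/w0.png

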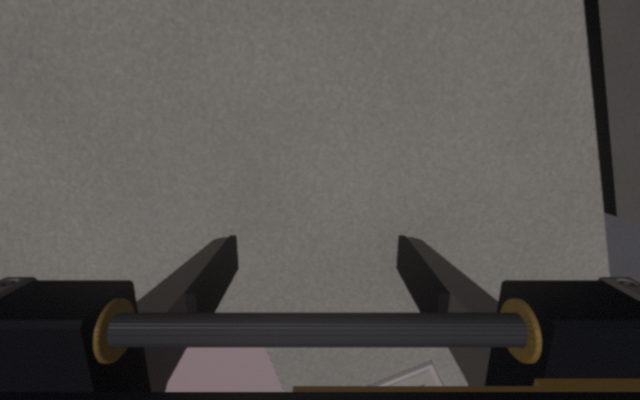

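The wrist view shows the fingertips at about (235,240) and (400,240). The move was refused as "bad value", so I'll give every key explicitly.

```bash
python3 -m handwheel '[{"ax":0,"ay":0,"az":55,"dx":-60,"dy":-66.5,"dz":0,"jaw":1},{"ax":0,"ay":0,"az":55,"dx":-60,"dy":-66.5,"dz":0,"jaw":1}]'
```

```text
time: 0.4
ee_pos: [251.9, 502.6, 213.9]
ee_rot: [[-0.769, 0.639, -0.0], [0.639, 0.769, -0.001], [-0.0, -0.001, -1.0]]
ft_force: [1.3, 0.4, 0.2]
finger_gap: 91.8
```

```bash
python3 -m handwheel '[{"ax":0,"ay":0,"az":33,"dx":-69,"dy":-34,"dz":0,"jaw":1},{"ax":0,"ay":0,"az":33,"dx":-69,"dy":-34,"dz":0,"jaw":1},{"ax":0,"ay":0,"az":33,"dx":-69,"dy":-34,"dz":0,"jaw":1},{"ax":0,"ay":0,"az":33,"dx":-69,"dy":-34,"dz":0,"jaw":1},{"ax":0,"ay":0,"az":33,"dx":-69,"dy":-34,"dz":0,"jaw":1},{"ax":0,"ay":0,"az":33,"dx":-69,"dy":-34,"dz":0,"jaw":1},{"ax":0,"ay":0,"az":33,"dx":-69,"dy":-34,"dz":0,"jaw":1},{"ax":0,"ay":0,"az":33,"dx":-69,"dy":-34,"dz":0,"jaw":1},{"ax":0,"ay":0,"az":33,"dx":-69,"dy":-34,"dz":0,"jaw":1},{"ax":0,"ay":0,"az":33,"dx":-69,"dy":-34,"dz":0,"jaw":1},{"ax":0,"ay":0,"az":33,"dx":-69,"dy":-34,"dz":0,"jaw":1},{"ax":0,"ay":0,"az":33,"dx":-69,"dy":-34,"dz":0,"jaw":1},{"ax":0,"ay":0,"az":33,"dx":-69,"dy":-34,"dz":0,"jaw":1},{"ax":0,"ay":0,"az":33,"dx":-69,"dy":-34,"dz":0,"jaw":1}]'
python3 - <<'E'
from station import imaging,manip
import cv2,pickle
o=manip.get_obs();c=imaging.calibration("wrist");im=imaging.snapshot("wrist")
cv2.imwrite("pics/w1.png",im);pickle.dump((o,c),open("w1.pkl","wb"));print(o['time'],o['ee_pos'],o['ee_rot'][:,1],o['joint_positions'])
E
```

```text
time: 2.15
ee_pos: [567.8, -197.7, 214.0]
ee_rot: [[-0.299, 0.954, -0.001], [0.954, 0.299, -0.0], [0.0, -0.001, -1.0]]
ft_force: [0.2, 0.7, -0.9]
finger_gap: 91.8
2.15 [ 567.79534421 -197.67801536  214.02457121] [ 0.95413866  0.29936285 -0.00113667] [-11.68089049  24.63406173  36.50920702 100.85928323 -16.59879106
  60.03668576  48.15610565]
```

View pics/w1.png

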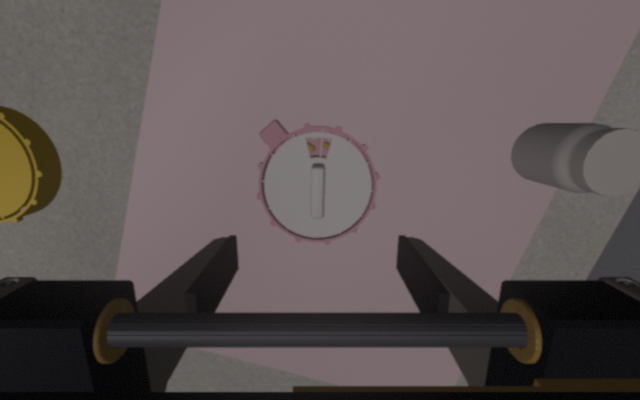

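Wrist view: lid centred near (318,186), bar (318,165–218), window at (318,147), tab at (273,135). Now measuring centre, tab and bar angles.

```bash
cat >m.py <<'E'
from h import *
import cv2,pickle,sys
def measure(n):
    o,c=pickle.load(open(n+".pkl","rb"));im=cv2.imread(f"pics/{n}.png");hsv=cv2.cvtColor(cv2.GaussianBlur(im,(3,3),0),cv2.COLOR_BGR2HSV)
    S=hsv[...,1]; x0,y0,x1,y1=235,100,400,232
    a=lambda p,q=0:np.degrees(np.arctan2(*(p-q)[1::-1]))
    m=np.zeros(S.shape,np.uint8); m[y0:250,x0:x1]=(S[y0:250,x0:x1]<22)*255
    k=max(cv2.findContours(m,cv2.RETR_EXTERNAL,cv2.CHAIN_APPROX_NONE)[0],key=cv2.contourArea)
    P=np.array([ray(c,*q[0],35)[:2] for q in cv2.convexHull(k)],np.float32)
    (cx,cy),r=cv2.minEnclosingCircle(P);C=np.array([cx,cy]);print("C",C,"r",r)
    m2=np.zeros(S.shape,np.uint8); m2[y0:250,x0:x1]=(S[y0:250,x0:x1]>60)*255   # strong pink
    ys,xs=np.nonzero(m2);Q=np.array([ray(c,u,v,20)[:2] for u,v in zip(xs,ys)]);d=np.linalg.norm(Q-C,axis=1)
    s=Q[(d>70)&(d<95)];
    if len(s):print("tab",len(s),s.mean(0),a(s.mean(0),C))
    s=Q[(d>25)&(d<58)];
    if len(s):print("win",len(s),a(np.array([ray(c,u,v,33)[:2] for u,v in zip(xs[(d>25)&(d<58)],ys[(d>25)&(d<58)])]).mean(0),C))
    print("hsv samples",[hsv[v,u].tolist() for u,v in((273,135),(300,200),(318,200),(318,147),(220,150))])
    cr=cv2.resize(im[110:250,235:400],None,fx=4.5,fy=4.2,interpolation=cv2.INTER_CUBIC)
    return C,c,o,im
if __name__=="__main__":
    C,c,o,im=measure(sys.argv[1])
    cr=cv2.convertScaleAbs(cv2.resize(im[110:250,245:395],None,fx=4,fy=4,interpolation=cv2.INTER_CUBIC),alpha=1.6);cv2.imwrite(f"pics/{sys.argv[1]}c.png",cr)
E
python3 m.py w1
```

```text
C [ 566.76489258 -196.06237793] r 60.09751892089844
tab 348 [ 513.00125876 -168.78809248] 153.10132452503058
win 180 107.22429202599496
hsv samples [[172, 65, 117], [0, 12, 126], [0, 10, 124], [172, 59, 116], [174, 31, 125]]
```

View pics/w1c.png

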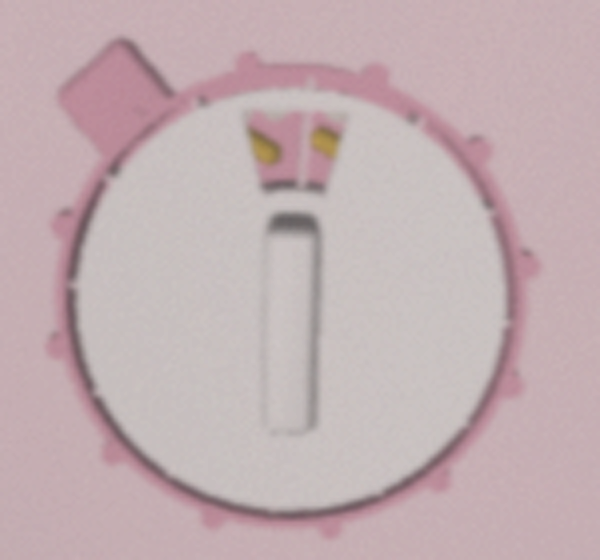

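The window currently straddles a wall between wells 1 and 2, so the lid starts off-click. I'll get the well phase from the rim studs, using their own fitted circle so their height doesn't matter.

```bash
python3 - <<'E'
from h import *
import pickle
o,c=pickle.load(open("w1.pkl","rb"))
g=lambda a,b,z:ray(c,245+a/4-.375,110+b/4-.375,z)[:2]
st=[(248,62),(375,75),(481,148),(531,264),(514,384),(440,480),(331,528),(212,519),(111,452),(56,346),(64,224)]
for z in(25,34):
    P=np.array([g(*s,z) for s in st]);A=np.c_[2*P,np.ones(len(P))];s=np.linalg.lstsq(A,(P**2).sum(1),rcond=None)[0];C=s[:2]
    an=np.degrees(np.arctan2(*(P-C).T[::-1]))
    ph=an+30*np.arange(1,12);ph=(ph+180)%360-180
    print(z,"C",C,"r",np.sqrt(s[2]+C@C),"well0",ph.round(1),np.median(ph))
t=(g(122,40,25)+g(60,97,25))/2;print("tab",np.degrees(np.arctan2(*(t-P.mean(0))[::-1])))
b=np.array([g(x,y,69) for x,y in((267,232),(312,232),(266,432),(310,430))]);d=(b[0]+b[1]-b[2]-b[3])/2
print("bar",np.degrees(np.arctan2(d[1],d[0])),"len",np.hypot(*d),"ctr",b.mean(0),"win(lid pl)",np.degrees(np.arctan2(*(g(296,150,35)-C)[::-1])))
R=o['ee_rot'];print("tool y",np.degrees(np.arctan2(R[1,1],R[0,1])))
E
```

```text
25 C [ 567.62601108 -197.61181228] r 68.98357647766726 well0 [147.3 147.9 147.9 147.7 148.  147.5 147.4 147.2 146.8 147.1 147.1] 147.37898217350084
34 C [ 567.09928268 -195.88882733] r 67.25468751613475 well0 [147.3 147.9 147.9 147.7 148.  147.5 147.4 147.2 146.8 147.1 147.1] 147.3789821735068
tab 147.87079514692581
bar 106.96851855016818 len 51.61484664899101 ctr [ 566.46128205 -196.00158277] win(lid pl) 105.80250923387935
tool y 17.419350129030647
```

Well 0 lies at 147.4° and the window at about 106.7°, i.e. 40.7° (1.36 clicks). I need about 49.5° more, clockwise. Descending and gripping.

```bash
python3 -m handwheel '[{"ax":0,"ay":0,"az":0,"dx":0.2,"dy":0,"dz":6,"jaw":1},{"ax":0,"ay":0,"az":0,"dx":0.2,"dy":0,"dz":11,"jaw":1},{"ax":0,"ay":0,"az":0,"dx":0.2,"dy":0,"dz":15,"jaw":1},{"ax":0,"ay":0,"az":0,"dx":0.2,"dy":0,"dz":17.1,"jaw":1},{"ax":0,"ay":0,"az":0,"dx":0.2,"dy":0,"dz":17.1,"jaw":1},{"ax":0,"ay":0,"az":0,"dx":0.2,"dy":0,"dz":17.1,"jaw":0.5},{"ax":0,"ay":0,"az":0,"dx":0.2,"dy":0,"dz":17.1,"jaw":0.3},{"ax":0,"ay":0,"az":0,"dx":0.2,"dy":0,"dz":17.1,"jaw":0},{"ax":0,"ay":0,"az":0,"dx":0.2,"dy":0,"dz":17.1,"jaw":0},{"ax":0,"ay":0,"az":0,"dx":0.2,"dy":0,"dz":17.1,"jaw":0},{"ax":0,"ay":0,"az":0,"dx":0.2,"dy":0,"dz":17.1,"jaw":0},{"ax":0,"ay":0,"az":0,"dx":0.2,"dy":0,"dz":17.1,"jaw":0}]' 30
```

```text
time: 3.7
ee_pos: [567.6, -195.1, 43.6]
ee_rot: [[-0.301, 0.954, -0.0], [0.954, 0.301, 0.0], [0.0, -0.0, -1.0]]
ft_force: [-0.6, -0.6, -0.3]
finger_gap: 24.0
```

```bash
python3 -m handwheel '[{"ax":0,"ay":0,"az":0,"dx":0,"dy":0,"dz":0,"jaw":0},{"ax":0,"ay":0,"az":0,"dx":0,"dy":0,"dz":0,"jaw":0},{"ax":0,"ay":0,"az":0,"dx":0,"dy":0,"dz":0,"jaw":0},{"ax":0,"ay":0,"az":0,"dx":0,"dy":0,"dz":0,"jaw":0}]' 30
```

```text
time: 4.2
ee_pos: [567.2, -195.2, 43.5]
ee_rot: [[-0.301, 0.954, -0.001], [0.954, 0.301, 0.0], [0.0, -0.001, -1.0]]
ft_force: [-1.6, -0.1, 1.3]
finger_gap: 13.5
```

Gripped: the gap is 13.5 mm and forces are low. Turning 50° in the clockwise sense (tool +z).

```bash
python3 -m handwheel '[{"ax":0,"ay":0,"az":5,"dx":0,"dy":0,"dz":0,"jaw":0},{"ax":0,"ay":0,"az":10,"dx":0,"dy":0,"dz":0,"jaw":0},{"ax":0,"ay":0,"az":15,"dx":0,"dy":0,"dz":0,"jaw":0},{"ax":0,"ay":0,"az":20,"dx":0,"dy":0,"dz":0,"jaw":0},{"ax":0,"ay":0,"az":25,"dx":0,"dy":0,"dz":0,"jaw":0},{"ax":0,"ay":0,"az":30,"dx":0,"dy":0,"dz":0,"jaw":0},{"ax":0,"ay":0,"az":35,"dx":0,"dy":0,"dz":0,"jaw":0},{"ax":0,"ay":0,"az":40,"dx":0,"dy":0,"dz":0,"jaw":0},{"ax":0,"ay":0,"az":45,"dx":0,"dy":0,"dz":0,"jaw":0},{"ax":0,"ay":0,"az":50,"dx":0,"dy":0,"dz":0,"jaw":0},{"ax":0,"ay":0,"az":50,"dx":0,"dy":0,"dz":0,"jaw":0},{"ax":0,"ay":0,"az":50,"dx":0,"dy":0,"dz":0,"jaw":0}]'
python3 - <<'E'
from station import manip
o=manip.get_obs();print(o['ft_force'],o['ft_torque'],o['joint_positions'])
E
```

```text
time: 5.7
ee_pos: [567.6, -195.2, 43.6]
ee_rot: [[0.536, 0.844, 0.0], [0.844, -0.536, -0.0], [-0.0, 0.0, -1.0]]
ft_force: [-1.2, -1.4, -0.4]
finger_gap: 13.7
[-1.15413845 -1.41086262 -0.39976762] [-0.32510046  0.39944543  0.02416583] [-14.75056865  41.02114798  41.90895558 107.47843301 -37.40850013
  46.15796382  14.86933869]
```

Tool y is at -32.4° as planned, with almost no torque. Releasing, rising and looking.

```bash
python3 -m handwheel '[{"ax":0,"ay":0,"az":0,"dx":0,"dy":0,"dz":0,"jaw":0.5},{"ax":0,"ay":0,"az":0,"dx":0,"dy":0,"dz":0,"jaw":0.8},{"ax":0,"ay":0,"az":0,"dx":0,"dy":0,"dz":0,"jaw":1},{"ax":0,"ay":0,"az":0,"dx":0,"dy":0,"dz":0,"jaw":1},{"ax":0,"ay":0,"az":0,"dx":0,"dy":0,"dz":0,"jaw":1},{"ax":0,"ay":0,"az":0,"dx":0,"dy":0,"dz":0,"jaw":1},{"ax":0,"ay":0,"az":0,"dx":0,"dy":0,"dz":-2,"jaw":1},{"ax":0,"ay":0,"az":0,"dx":0,"dy":0,"dz":-6,"jaw":1},{"ax":0,"ay":0,"az":0,"dx":0,"dy":0,"dz":-11,"jaw":1},{"ax":0,"ay":0,"az":0,"dx":0,"dy":0,"dz":-15,"jaw":1},{"ax":0,"ay":0,"az":0,"dx":0,"dy":0,"dz":-17,"jaw":1},{"ax":0,"ay":0,"az":0,"dx":0,"dy":0,"dz":-17,"jaw":1},{"ax":0,"ay":0,"az":0,"dx":0,"dy":0,"dz":-17,"jaw":1}]'
python3 - <<'E'
from station import imaging,manip
import cv2,pickle
o=manip.get_obs();c=imaging.calibration("wrist");im=imaging.snapshot("wrist")
cv2.imwrite("pics/w2.png",im);pickle.dump((o,c),open("w2.pkl","wb"))
cv2.imwrite("pics/w2c.png",cv2.convertScaleAbs(cv2.resize(im[110:250,245:395],None,fx=4,fy=4,interpolation=cv2.INTER_CUBIC),alpha=1.6))
E
```

```text
time: 7.32
ee_pos: [566.8, -194.4, 212.2]
ee_rot: [[0.537, 0.844, -0.002], [0.844, -0.537, 0.001], [-0.001, -0.002, -1.0]]
ft_force: [0.2, 1.1, -0.1]
finger_gap: 91.8
```

View pics/w2c.png

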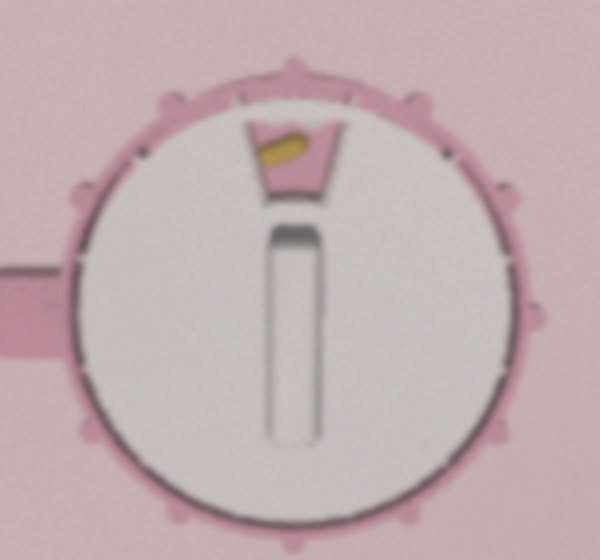

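The window at (296,155) now lines up with the rim stud at (294,65). That is the third stud clockwise from the tab (0,315), after (82,195) and (172,103). One whole well shows, and the gripper is clear.

```bash
python3 -c "
from station import ticket;print(ticket.sign_off())"
```

```text
the job is handed in; nothing more can be done
None
```

The larger organiser's lid now has its window over the third well clockwise from the tab, and I handed the job in at about 7.4 s on the robot clock.

- **Turn:** The lid began between clicks, at about 40.7° or 1.36 clicks. I gripped the bar, turned it 50° clockwise in 5° steps, let go and rose clear.
- **Last check:** The wrist picture taken after release shows the window centred on the third rim stud past the tab, with one whole well visible. The gripper was fully open and well above the lid, and the force readings I saw were all under about 2 N.
- **Other objects:** The arm kept clear of the smaller organiser, the jar and the look-alikes. I took no closing picture of them.
- **Disagreements:** My first move command was refused because rows need every key, and nothing moved. One automatic tab measurement read 153°, while the studs and tab corners read 147–148°; I used the stud value.

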